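# Set the clicking dial and unbolt the lock box

### The arm

A 6-joint arm with a two-finger parallel gripper is mounted at the origin on the work surface. World frame = base frame: x ahead of the robot, y to its left, z up, the work surface at z = 0. Lengths are in m, angles in rad, forces in N, time in s.
With the tool pointing down it reaches from about 0.325 to 0.775 m from the base axis. Payload 9.3 kg.
Tool frame: the origin (TCP) lies on the centre line of the jaws, within the pads' length; the fingertips stand 8 mm ahead of it and the grasp point (between the pads) lies 11 mm behind it; z points along the fingers, x is the direction in which the jaws open and shut, and the axes are right-handed (so a half turn about z gives the same grasp; the last joint's range is limited). The gripper opens to 85 mm and grips with 20 to 120 N. Pads are 22 mm wide; open, the fingers measure 114 mm over their backs; the gripper's body (76 mm by 85 mm) begins 54 mm behind the grasp point. The pads swing forward as they close: fully open they stand 13 mm farther back than shut.
Start: joints at [0.949, 0.259, 0.021, 1.334, 0, 1.418], TCP at [0.248, 0.491, 0.239] pointing down, gripper open.
Joint ranges: [-3.04, 3.04], [-0.91, 1.82], [-1.04, 1.36], [-1.92, 1.95], [-1.52, 1.45], [-3.14, 3.14]. Speed limits (rad/s): [2.22, 2.22, 2.79, 3.14, 3.14, 3.14].

### API

Orientations are given as a 3x3 rotation matrix whose columns are the frame's x, y, z axes.
In Python, from plant import robot gives the robot as it stands.
- The arm moves only by the tool move_arm, never from a script. Its argument "plan" is a list of rows, each a list of 3 entries, a list of its own where there are three numbers: the shift along the tool's x, y, z in mm, then the turn, a rotation vector about the tool's x, y, z in rad, then the closure, from -1 (fully open) to 1 (shut). A call has 1 to 20 rows; each row is the pose to reach, as a shift and turn from the pose commanded when the call began, along the tool's axes at that moment; what a row does not reach only later rows make up. A row lasts 1/12 s, in which the tool goes at most 41.7 mm and 7.16 degrees, less where a joint would pass 70% of its speed; a pose out of reach is approached as far as the arm can. A call with a gripper value outside its range is refused whole. The fingers move at their own pace and stop on an object; "squeeze" is the grip in N (left out, the last holds). Time passes only in rows, so rows that repeat a pose let the fingers close. It gives the time, the measured TCP pose, the force and the opening at its end, in the units of the state.
- robot.sense(): the state, without advancing time (a new reading comes with each control period).
- robot.get_image(name): name is "scene" or "top"; returns a dict with "pixels" (384x512x3 uint8, blue, green, red), "z_map" (384x512 float32, m along the optical axis (not along the pixel's ray), 0 where there is no reading), "K" (3x3 intrinsics, pixels), "k1" (the pictures are not rectified: a ray, as slopes to the right and down, at radius r is drawn at 1 + k1 r^2 times it, then the intrinsics apply), "R" (3x3) and "t" (3): a world point X has camera coordinates R X + t. Camera axes: x right, y down, z forward; pixel columns grow to the right and rows downward; lengths in m; the calibration is good to about 2 mm. A picture is of the moment at which its call begins.
- robot.sign_off(): hands the job in, once; it reports no verdict.
The state is a dict: "time_s": time; "qpos": joint angles; "dq": joint speeds; "joint_torque": joint torques, N m; "tool_pos": TCP position; "tool_rot": TCP orientation; "force": force on the tool from outside, world axes, zero at the start; "wrist_torque": the same for the moment, N m; "opening": finger opening in m.
Only numpy, scipy, OpenCV 4.12 (cv2) and the standard library are available. Lean on these libraries where they do the work, as an engineer would, in place of code of your own. Each camera call takes 0.05 s, during which the arm holds its last target.

### The job

Open the grey lock box on the desk mat: turn its dial so that the pointer rests eight clicks clockwise from the long zero mark, then slide the bolt beside it all the way towards the dial so that the lid springs up. Let go, leave the dial on the eighth click, and leave the other things on the desk where they stand.

Things in the scene. Friction and masses are not known exactly. Their poses are not given: they have to be found in the camera images.
- box: Grey metal lock box, fixed to the desk: 214 deep (x) x 270 wide (y) x 90 high. Origin: centre of its underside, on the mat; x points away from its front, z up. From its low front edge (x -107, 30 high) a control face 110 long rises at 31.5 deg (0.55 rad) to x -13, 88 high; middle of that face: x -60, z 59. Right of it (y -58) sits the dial, left (y +58) the bolt. The flat lid lies behind the face.
- dial (a joint): Turn of the dial about the normal of the sloping face, rad, growing clockwise as seen facing the face. 0: pointer at the long zero mark (straight up the slope), resting near a stop. Sprung clicks every 0.524 rad (30 deg), 12 places 0 to 5.76, a white mark at each; it settles into the nearest. About 0.1 N m to pass a click. Eighth click 4.19.
- dial_grip (a point): On the dial's axis, 30 mm out from the sloping face: where to grip. Dial: aluminium skirt 60 across, its top 8 above the face, with a black upright bar 12 thick, 44 long (plus a small pointed nose and a white line at the pointer end), its top 38 above the face. Axes turn with the dial: x along the bar to its pointer end, z out of the face along the dial's axis.
- bolt (a joint): Slide of the bolt along the face towards the dial, m: 0 shut, 0.018 fully open. About 2 N of rub, stays where left. Unless the dial is on the eighth click, the dial's inner ring stops the bolt within about 4 mm. Slid open, it holds the dial there.
- bolt_grip (a point): On the bolt's fin, 28 mm out from the sloping face: where to grip. The fin is an aluminium plate standing on a steel slide: 10 thick along y, 30 long up the slope, its top 38 above the face; the slide's top is 4 above the face. Axes: x up the slope, y along the slide away from the dial (opening is to -y, towards the dial), z out of the face.
- lid (a joint): Opening of the box lid about its far edge, rad: 0 shut, held by the bolt's hook over the lid's steel tab. A spring lifts it to about 0.5 to 0.75 by itself once the bolt is more than about 13 mm open.
- pencil_tin: Bystander: round aluminium tin with press-fit lid, 77 across, 104 high. Origin: centre of its underside.
- jar: Bystander: glass jar with bamboo lid, 80 across, 104 high. Origin: centre of its underside.
- stapler: Bystander: chrome stapler, 140 x 34, 48 high. Origin: centre of its underside; x along its length.
- eraser: Bystander: white eraser, 45 x 22 x 13. Origin: centre of its underside.
- pattern_blocks: Bystander: blue plastic tray of pattern blocks, 100 x 140, 28 high. Origin: centre of its underside.
- mug: Bystander: white mug, 80 across, 90 high. Origin: centre of its underside.
- tape_roll: Bystander: roll of tape lying flat, 52 across, 20 high. Origin: centre of its underside.

How it is judged:
By the outcome, as a careful person would: the job done as asked, in the order asked, and still so for the second after the job is handed in, with the robot touching nothing.
It also fails if it takes over 64 s, if anything falls off the work surface, if the arm or the gripper's body presses on something with over 40 N, if the wrist force passes 120 N, or if a joint passes its speed limit or range.

## Working session

There is one attempt and no reset: what is moved stays moved. The work goes in short steps, Python scripts to look and compute and a tool call to move; the robot and the scene stay as the last step left them, time stands still between calls to the robot, and variables do not carry over. Pictures are saved under pics/ and viewed, and the job is handed in when it is done.

Besides the shell and the picture viewer there is one more tool, called after "Call:" as name(argument=value, ...) on one line, values as JSON. move_arm: Moves the arm, as the interface text tells. Its arguments: {"type":"object","properties":{"plan":{"type":"array"},"squeeze":{"type":"number"}},"required":["plan"]}

```bash
mkdir -p pics; ls; python3 - <<'E'
from plant import robot
import cv2,numpy as np
for n in("scene","top"):
    d=robot.get_image(n); cv2.imwrite(f"pics/{n}0.png",d["pixels"]); np.savez(f"{n}0.npz",**d)
    print(n,d["K"].tolist(),d["k1"],d["R"].round(4).tolist(),d["t"])
s=robot.sense();print({k:np.round(v,3).tolist() for k,v in s.items()})
E
```

```text
pics
scene [[491.926968400151, 0.0, 253.4434303154966], [0.0, 491.926968400151, 190.69273231696883], [0.0, 0.0, 1.0]] -0.01196664575160901 [[-0.4472, 0.8942, -0.0194], [0.6279, 0.2985, -0.7188], [-0.637, -0.3336, -0.6949]] [ 0.23192462 -0.30671583  1.93188167]
top [[490.81301826965006, 0.0, 251.4929957070773], [0.0, 490.81301826965006, 195.78994540028916], [0.0, 0.0, 1.0]] -0.08911718498360721 [[-0.0239, -0.9997, 0.0043], [-0.9912, 0.0232, -0.1302], [0.1301, -0.0074, -0.9915]] [0.03161046 0.55432306 1.33505071]
{'time_s': 0.1, 'qpos': [0.949, 0.259, 0.021, 1.334, -0.0, 1.418], 'dq': [0.0, -0.0, 0.002, 0.001, 0.002, -0.001], 'joint_torque': [0.005, -55.669, 34.507, 0.012, -0.0, 0.0], 'tool_pos': [0.248, 0.49, 0.239], 'tool_rot': [[0.452, 0.892, -0.001], [0.892, -0.452, -0.001], [-0.001, -0.0, -1.0]], 'force': [-0.102, 0.717, 1.331], 'wrist_torque': [-0.002, 0.048, 0.031], 'opening': 0.085}
```

View pics/scene0.png

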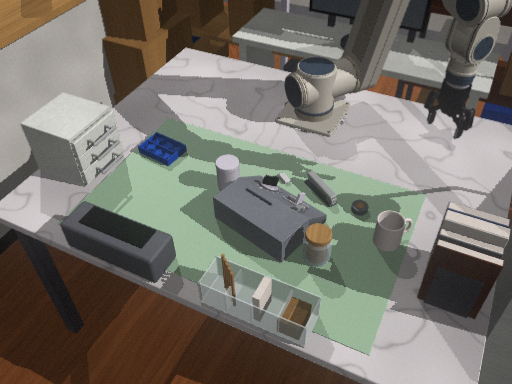

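View pics/top0.png

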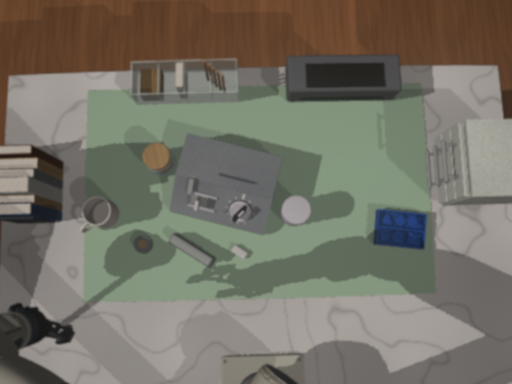

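The scene view shows the box at about (270,212) with its face towards the robot. In the top view the box is at (225,185), the dial at (240,211) and the bolt at (203,202). I'll zoom in next.

```bash
cat > h.py <<'E'
import numpy as np,cv2
def ld(f): return dict(np.load(f))
def und(d,u,v):
    K=d["K"];k1=float(d["k1"]);a=np.array([(u-K[0,2])/K[0,0],(v-K[1,2])/K[1,1]])
    p=a.copy()
    for _ in range(20): p=a/(1+k1*(p@p))
    return p
def ray(d,u,v):
    p=und(d,u,v);R=d["R"];return -R.T@d["t"],R.T@np.array([p[0],p[1],1.])
def onplane(d,u,v,z):
    o,r=ray(d,u,v);return o+r*(z-o[2])/r[2]
def onpl(d,u,v,P,n):
    o,r=ray(d,u,v);return o+r*((P-o)@n)/(r@n)
def depth(d,u,v):
    o,r=ray(d,u,v);return o+r*float(d["z_map"][int(round(v)),int(round(u))])
def proj(d,X):
    c=d["R"]@X+d["t"];s=c[:2]/c[2];s=s*(1+float(d["k1"])*(s@s));K=d["K"]
    return np.array([K[0,0]*s[0]+K[0,2],K[1,1]*s[1]+K[1,2]])
def crop(d,u0,v0,u1,v1,f,name):
    im=cv2.resize(d["pixels"][v0:v1,u0:u1],None,fx=f,fy=f,interpolation=cv2.INTER_CUBIC)
    im=np.clip(im.astype(float)*1.6,0,255).astype(np.uint8)
    for u in range((u0+9)//10*10,u1,10):
        cv2.line(im,((u-u0)*f,0),((u-u0)*f,5),(0,0,255),1)
        if u%20==0: cv2.putText(im,str(u),((u-u0)*f,15),0,.35,(0,0,255),1)
    for v in range((v0+9)//10*10,v1,10):
        cv2.line(im,(0,(v-v0)*f),(5,(v-v0)*f),(0,0,255),1)
        if v%20==0: cv2.putText(im,str(v),(6,(v-v0)*f+4),0,.35,(0,0,255),1)
    cv2.imwrite(name,im)
E
python3 - <<'E'
from h import *
s=ld("scene0.npz");t=ld("top0.npz")
crop(s,205,145,340,265,5,"pics/s1.png");crop(t,130,125,290,240,5,"pics/t1.png")
E
```

```text
(no output)
```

View pics/s1.png

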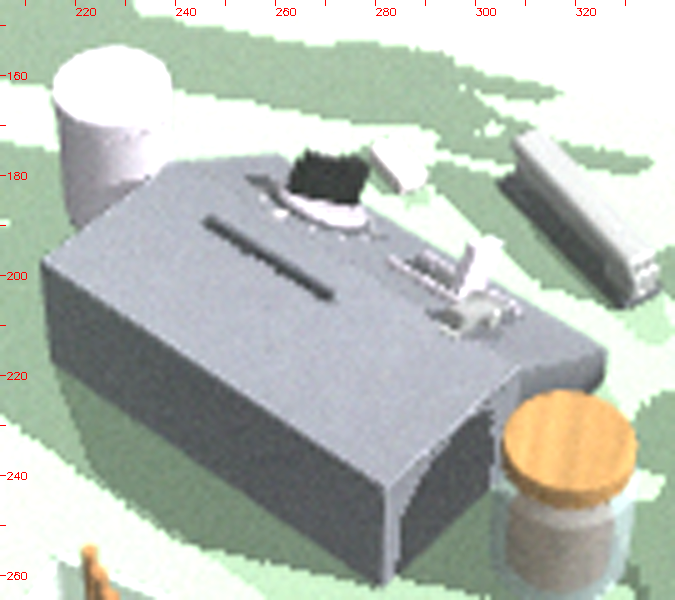

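View pics/t1.png

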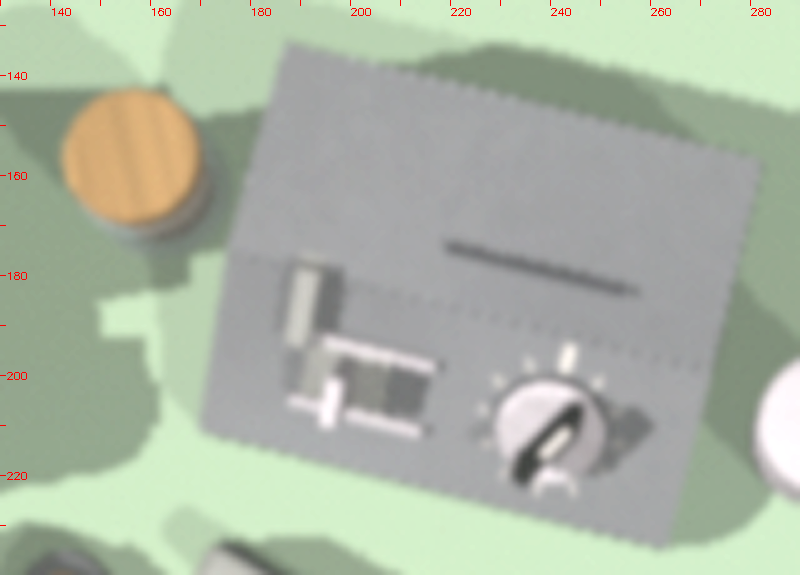

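The scene view shows the dial bar at about (268,181) and the fin at (298,198). The top view shows the zero mark at (241,196), the dial centre near (238,211) and the fin at (194,205). The pointer isn't at zero, so I'll find the box pose and rectify the face to read it.

```bash
cat >> h.py <<'E'
def boxframe(c,yaw):
    cy,sy=np.cos(yaw),np.sin(yaw);Rb=np.array([[cy,-sy,0],[sy,cy,0],[0,0,1.]])
    def b2w(p): return Rb@np.asarray(p,float)+c
    a=0.55;xs=Rb@np.array([np.cos(a),0,np.sin(a)]);ys=Rb@np.array([0,1.,0]);n=Rb@np.array([-np.sin(a),0,np.cos(a)])
    return b2w,xs,ys,n
E
python3 - <<'E'
from h import *
s=ld("scene0.npz");t=ld("top0.npz")
print("camtop",-t["R"].T@t["t"],"camscene",-s["R"].T@s["t"])
P={}
for nm,uv,z in [("FL",(187,133),.09),("FR",(280.5,157),.09),("NL",(170.5,212),.03),("NR",(261,235),.03)]:
    P[nm]=onplane(t,*uv,z);print(nm,P[nm].round(4))
for nm,uv,z in [("FR",(213.5,196.5),.09),("FL",(282,242),.09)]: print("scene",nm,onplane(s,*uv,z).round(4))
print("widths",np.linalg.norm(P["FL"]-P["FR"]),np.linalg.norm(P["NL"]-P["NR"]),np.linalg.norm((P["FL"]-P["NL"])[:2]),np.linalg.norm((P["FR"]-P["NR"])[:2]))
# mat height
for uv in[(120,270),(350,270),(320,100)]: print("mat",depth(t,*uv).round(4))
print("lid",depth(t,230,160).round(4),depth(t,200,160).round(4))
E
```

```text
camtop [0.37652387 0.02859345 1.39572414] camscene [1.52687076 0.52869454 1.12657809]
FL [0.7252 0.1911 0.09  ]
FR [ 0.6522 -0.0624  0.09  ]
NL [0.5153 0.2462 0.03  ]
NR [ 0.4452 -0.0053  0.03  ]
scene FR [ 0.6507 -0.0661  0.09  ]
scene FL [0.7237 0.1918 0.09  ]
widths 0.2638135740067665 0.2611256434104997 0.21702401834392346 0.21466416731647278
mat [0.3564 0.3955 0.001 ]
mat [ 0.3414 -0.2548  0.0032]
mat [ 0.8335 -0.1879  0.0223]
lid [0.6454 0.0745 0.098 ] [0.6482 0.1558 0.0936]
```

```bash
python3 - <<'E'
from h import *
from scipy.optimize import least_squares
s=ld("scene0.npz");t=ld("top0.npz")
obs=[(t,(187,133),(107,135,90)),(t,(280.5,157),(107,-135,90)),(t,(170.5,212),(-107,135,30)),(t,(261,235),(-107,-135,30)),
(s,(213.5,196.5),(107,-135,90)),(s,(282,242),(107,135,90)),(s,(282,261.5),(107,135,0)),(s,(261,176.5),(-13,-135,88)),(s,(311,218),(-13,135,88)),(s,(217,218),(107,-135,0))]
def res(p):
    b=boxframe(np.array([p[0],p[1],p[3]]),p[2])[0]
    return np.concatenate([proj(d,b(np.array(q)/1000))-uv for d,uv,q in obs])
f=least_squares(res,[.584,.092,-.274,0.],loss="soft_l1");print(f.x.round(4));print(f.fun.reshape(-1,2).round(1))
p=f.x
b,xs,ys,n=boxframe(np.array([p[0],p[1],p[3]]),p[2]); np.save("box.npy",p)
for d,nm in((t,"t"),(s,"s")):
    for h in(0,38):
        W=np.zeros((440,760,3),np.uint8);
        mx=np.zeros((440,760),np.float32);my=mx.copy()
        for r in range(440):
            for c in range(760):
                # cols: right = -y ; 3px/mm ; rows down = -x
                X=b([-.060,0,.059])+xs*(220-r)/4000+ys*(380-c)/4000+n*h/1000
                mx[r,c],my[r,c]=proj(d,X)
        W=cv2.remap(d["pixels"],mx,my,cv2.INTER_CUBIC)
        W=np.clip(W*1.6,0,255).astype(np.uint8)
        cv2.circle(W,(380+232,220),2,(0,0,255),-1);cv2.circle(W,(380+232,220),120,(0,0,255),1)
        cv2.circle(W,(380-232,220),2,(0,255,0),-1)
        cv2.imwrite(f"pics/r_{nm}{h}.png",W)
E
python3 -c "
import cv2,numpy as np
a=[cv2.resize(cv2.imread(f'pics/r_{n}.png'),None,fx=.52,fy=.6) for n in('t0','t38','s0','s38')]
cv2.imwrite('pics/r4.png',np.vstack([np.hstack(a[:2]),np.hstack(a[2:])]))"
```

```text
[ 0.584   0.0941 -0.2745  0.0009]
[[ -1.4   0.5]
 [  1.    0.6]
 [ -2.5  -0.8]
 [  0.6   0.3]
 [  0.4  -0.2]
 [  1.1   0.1]
 [  0.4   1. ]
 [-19.7   0. ]
 [ -1.    0.3]
 [ -1.   -1.2]]
```

View pics/r4.png

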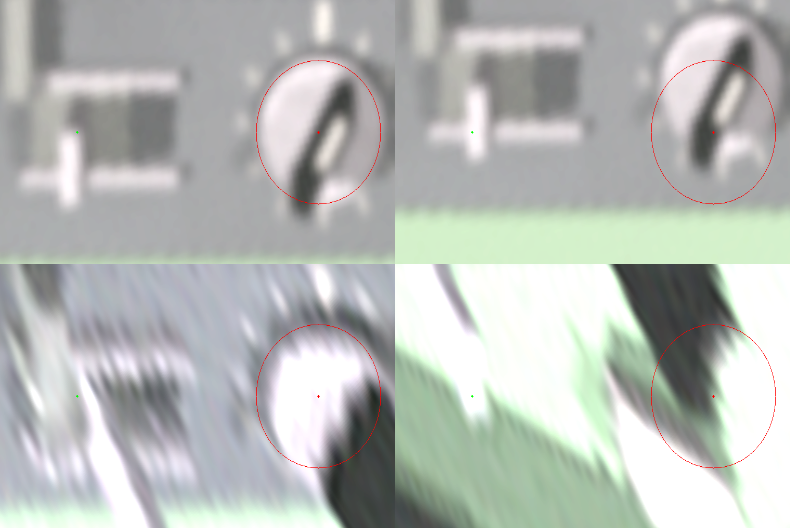

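View pics/r_t38.png

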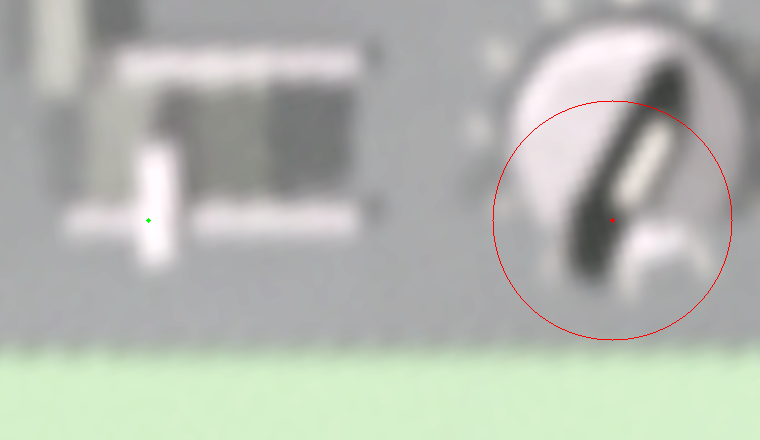

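The bar's white line points about 30° clockwise of the zero mark (rectified line (622,205)→(668,125)), so the dial seems to sit on click 1, not 0. The box fit is a few mm off at the fin: the fin top appears at (157,205) where (148,220) is expected. I'll localise the skirt, white line and fin directly.

```bash
python3 - <<'E'
from h import *
t=ld("top0.npz");s=ld("scene0.npz");p=np.load("box.npy")
b,xs,ys,n=boxframe(np.array([p[0],p[1],p[3]]),p[2]);C=b([-.06,0,.059])
def loc(X): d=X-C; return np.array([d@xs,d@ys,d@n])*1000
hsv=cv2.cvtColor(t["pixels"],cv2.COLOR_BGR2HSV)
z=t["z_map"]
# top: depth profile over dial/fin, in face coordinates
for (u,v) in [(230,207),(232,212),(246,214),(239,213),(236,216),(234,219),(194,204),(194,207),(194,201),(222,215),(215,222),(250,228),(203,200)]:
    print((u,v),loc(depth(t,u,v)).round(1),t["pixels"][v,u])
g=t["pixels"].max(2)
print(g[196:226,226:254])
print(g[196:214,186:202])
E
```

```text
(230, 207) [  9.3 -32.7   8.1] [139 137 142]
(232, 212) [ -3.6 -41.1   8.6] [144 142 147]
(246, 214) [ -2.7 -79.2   1. ] [107 106 110]
(239, 213) [ 14.4 -61.8  40. ] [100 103 105]
(236, 216) [  1.3 -55.6  35.6] [47 49 48]
(234, 219) [ -7.4 -52.4  38.5] [43 46 44]
(194, 204) [-12.   66.4   2.1] [132 132 136]
(194, 207) [-1.8 59.1 39.5] [154 151 156]
(194, 201) [-4.2 68.2 -0.2] [119 122 123]
(222, 215) [-25.3 -15.2  -1.6] [108 107 106]
(215, 222) [-56.1   0.5  -9.3] [107 113 107]
(250, 228) [-40.9 -99.    2.1] [106 105 105]
(203, 200) [ 9.3 43.3  7.4] [86 89 89]
[[109 108 108 108 108 108 107 108 112 117 114 110 108 107 108 119 144 159
  150 123 109 107 106 106 106 106 106 105]
 [108 108 108 108 108 108 107 108 114 125 123 112 108 107 109 123 149 159
  143 118 108 106 106 107 107 107 107 106]
 [108 109 108 108 108 107 108 107 113 125 125 113 107 106 107 122 146 151
  133 114 108 107 107 107 107 106 106 107]
 [109 109 112 113 110 108 107 106 108 114 115 107 101 100  99 109 127 130
  118 108 107 108 109 110 110 107 106 106]
 [109 111 117 124 118 110 106 102  97  98 101 103 103 101  97  98
[... 3484 characters left out ...]
 154 164 152 118  89  84  87]
 [107 115 128 131 129 122 118 122 136 157 163 148 114  86  84  88]
 [110 120 134 140 141 138 137 139 150 161 162 144 110  88  89  92]
 [110 115 122 127 131 135 140 146 157 164 158 137 110 104 109 110]
 [109 110 113 113 115 119 126 137 156 164 155 130 115 126 135 134]
 [109 109 109 108 109 110 113 127 153 163 152 125 116 129 140 142]
 [110 109 109 108 109 109 110 124 147 155 145 120 110 118 125 130]
 [109 109 110 110 110 109 110 117 130 135 129 116 109 110 113 114]
 [110 110 109 110 110 110 109 111 114 116 114 111 109 109 109 108]
 [110 109 109 110 110 110 110 110 109 110 111 110 109 109 109 109]
 [110 110 110 110 110 110 110 110 109 110 110 110 110 110 109 109]]
```

```bash
python3 - <<'E'
from h import *
from scipy.optimize import least_squares
t=ld("top0.npz");p=np.load("box.npy")
b,xs,ys,n=boxframe(np.array([p[0],p[1],p[3]]),p[2]);C=b([-.06,0,.059])
def loc(X): d=X-C; return np.array([d@xs,d@ys,d@n])*1000
def at(u,v,h): return loc(onpl(t,u,v,C+n*h/1000,n))
g=cv2.cvtColor(t["pixels"],cv2.COLOR_BGR2GRAY).astype(np.float32)
# skirt edge: radial search from (237.5,211) in upper-left directions, strongest falling gradient
pts=[]
for a in np.deg2rad(np.arange(150,285,6)):
    rr=np.arange(6,14,.1);u=237.3+rr*np.cos(a);v=211+rr*np.sin(a)
    prof=cv2.remap(g,u.astype(np.float32)[None],v.astype(np.float32)[None],cv2.INTER_LINEAR)[0]
    prof=np.convolve(prof,np.ones(7)/7,'valid');k=np.argmin(np.gradient(prof))+3
    pts.append(at(u[k],v[k],8)[:2])
pts=np.array(pts);f=least_squares(lambda q:np.hypot(*(pts-q[:2]).T)-30,[0,-58],loss="soft_l1")
f2=least_squares(lambda q:np.hypot(*(pts-q[:2]).T)-q[2],[0,-58,30],loss="soft_l1")
print("skirt centre",f.x,"free r",f2.x,"rms",np.std(f.fun))
m=(g>100);
import itertools
# white line weighted
yy,xx=np.mgrid[208:218,236:245];w=np.clip(g[208:218,236:245]-95,0,None)
# restrict to band around line
lab=[(x,y,q) for x,y,q in zip(xx.ravel(),yy.ravel(),w.ravel()) if abs((x-240.5)+(y-212.8)*.72)<2.6 and q>0]
P=np.array([at(x,y,38)[:2] for x,y,q in lab]);W=np.array([q for *_,q in lab]);c=(P*W[:,None]).sum(0)/W.sum();D=P-c
ev,V=np.linalg.eigh((D*W[:,None]).T@D);d=V[:,1];d*=np.sign(d[0]);print("line c",c,"ang cw deg",np.degrees(np.arctan2(-d[1],d[0])))
print("zero mark",at(242.8,197.3,0),"fin top",at(195.3,205.2,38),at(195.6,200.3,38),at(194.8,210,38))
for uv in[(242.8,210),(238.5,215.8),(234,220.5)]: print(at(*uv,38))
E
```

```text
skirt centre [  4.02375013 -60.73421035] free r [  4.39359981 -59.6455866   29.01827281] rms 0.8477728308710847
line c [ 13.14442005 -65.93672039] ang cw deg 25.208883567209092
zero mark [ 4.31274018e+01 -6.02288064e+01 -1.80411242e-13] fin top [ 3.63907621 56.77942031 38.        ] [17.99446037 58.4252312  38.        ] [-10.70606924  55.70239419  38.        ]
[ 24.77463596 -69.71428482  38.        ]
[  4.99642105 -62.11737357  38.        ]
[-11.9824427  -53.23748563  38.        ]
```

```bash
python3 - <<'E'
from h import *
t=ld("top0.npz");s=ld("scene0.npz");p=np.load("box.npy")
b,xs,ys,n=boxframe(np.array([p[0],p[1],p[3]]),p[2]);C=b([-.06,0,.059])
for q in[(4,-60,38),(4,-60,8),(0,-58,8),(3.6,57,38),(18.6,57,38),(-11.4,57,38),(18.6,62,38),(18.6,52,38),(18.6,57,4),(43,-60,0)]:
    X=C+(xs*q[0]+ys*q[1]+n*q[2])/1000; print(q,"scene",proj(s,X).round(1),"top",proj(t,X).round(1))
# mark on zoomed scene
im=cv2.resize(s["pixels"][165:215,250:315],None,fx=12,fy=12,interpolation=cv2.INTER_CUBIC)
im=np.clip(im*1.3,0,255).astype(np.uint8)
def dot(q,c):
    X=C+(xs*q[0]+ys*q[1]+n*q[2])/1000;u=proj(s,X);cv2.circle(im,(int((u[0]-250+.5)*12),int((u[1]-165+.5)*12)),3,c,-1)
for a in np.arange(0,6.28,.2): dot((4+30*np.cos(a),-60+30*np.sin(a),8),(0,0,255))
a=np.deg2rad(30)
for l in(-22,22):
  for w in(-6,6): dot((4+l*np.cos(a)+w*np.sin(a),-60-l*np.sin(a)+w*np.cos(a),38),(0,255,0))
for x in(18.6,-11.4):
  for y in(52,62):
    for h in(4,38): dot((x,y,h),(255,0,0))
cv2.imwrite("pics/s2.png",im)
E
```

```text
(4, -60, 38) scene [272.7 175.5] top [237.7 215.9]
(4, -60, 8) scene [269.4 184.1] top [239.3 211.2]
(0, -58, 8) scene [270.6 184.3] top [238.3 212.3]
(3.6, 57, 38) scene [302.4 192.8] top [195.2 205.2]
(18.6, 57, 38) scene [299.9 193.1] top [196.2 200.2]
(-11.4, 57, 38) scene [304.9 192.4] top [194.3 210.1]
(18.6, 62, 38) scene [301.2 193.9] top [194.3 199.8]
(18.6, 52, 38) scene [298.6 192.4] top [198.  200.7]
(18.6, 57, 4) scene [295.7 203.2] top [199.  195.2]
(43, -60, 0) scene [261.4 187.2] top [242.7 197.3]
```

View pics/s2.png

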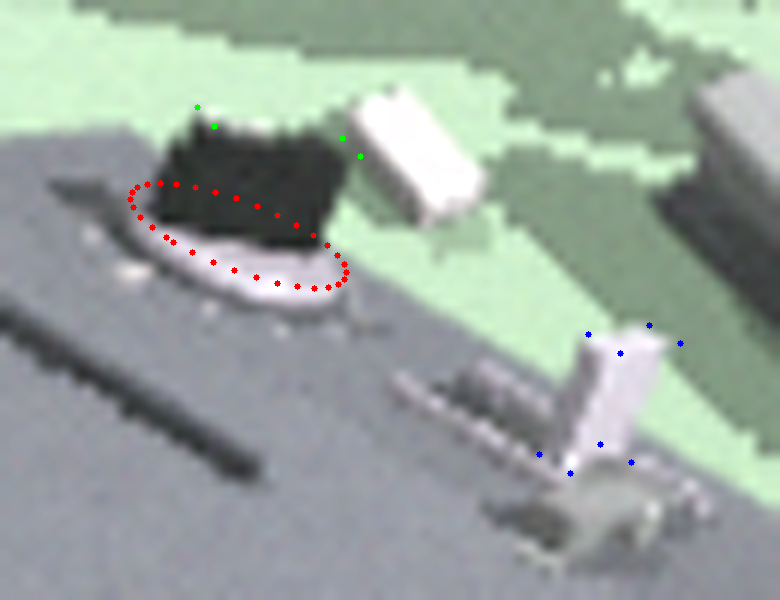

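Triangulating in both views agrees: dial axis at face-local (4,-60) mm and fin at (3.6,57). That matches the ±58 spacing with one common offset of (3.8,-1.3), and the pointer is on click 1. Next I'll work out the approach pose.

```bash
cat >> h.py <<'E'
from scipy.spatial.transform import Rotation as Ro
p=np.load("box.npy")
b,xs,ys,n=boxframe(np.array([p[0],p[1],p[3]]),p[2])
C=b([-.06,0,.059])+xs*.0038-ys*.0013
def pose(lx,ly,h,cw,sign=1):
    "grasp point at face-local mm; jaws shut across direction pointing cw deg from up-slope; returns TCP pose"
    a=np.deg2rad(cw);x=sign*(np.sin(a)*xs+np.cos(a)*ys);z=-n;y=np.cross(z,x)
    return C+(xs*lx+ys*ly+n*(h-11))/1000, np.column_stack([x,y,z])
def delta(s,T):
    R=np.array(s["tool_rot"]);return (R.T@(T[0]-s["tool_pos"])*1000).round(1),Ro.from_matrix(R.T@T[1]).as_rotvec().round(4)
def face(s):
    d=(np.array(s["tool_pos"])-C)*1000;R=np.array(s["tool_rot"]);x=R[:,0]
    return np.round([d@xs,d@ys,d@n+11,np.degrees(np.arctan2(x@xs,x@ys)),np.degrees(np.arccos(min(1,-R[:,2]@n)))],2)
E
python3 - <<'E'
from h import *
from plant import robot
s=robot.sense()
print("dial G",C-ys*.058+n*.03)
for sg in(1,-1): T=pose(0,-58,130,30,sg);print(sg,T[0].round(3),*delta(s,T))
E
```

```text
dial G [0.49817524 0.05661138 0.08743396]
1 [0.453 0.069 0.163] [-283.1  373.2   75.7] [-0.5172  0.1952  0.3212]
-1 [0.453 0.069 0.163] [-283.1  373.2   75.7] [-0.2745 -0.7272 -2.7154]
```

Call:
move_arm(plan=[[[-140,186,0],[-0.26,0.1,0.16],-1],[[-140,186,0],[-0.26,0.1,0.16],-1],[[-140,186,0],[-0.26,0.1,0.16],-1],[[-140,186,0],[-0.26,0.1,0.16],-1],[[-140,186,0],[-0.26,0.1,0.16],-0.2],[[-140,186,0],[-0.26,0.1,0.16],-0.2],[[-283,373,0],[-0.517,0.195,0.321],-0.2],[[-283,373,0],[-0.517,0.195,0.321],-0.2],[[-283,373,0],[-0.517,0.195,0.321],-0.2],[[-283,373,0],[-0.517,0.195,0.321],-0.2],[[-283,373,0],[-0.517,0.195,0.321],-0.2],[[-283,373,0],[-0.517,0.195,0.321],-0.2],[[-283,373,0],[-0.517,0.195,0.321],-0.2],[[-283,373,0],[-0.517,0.195,0.321],-0.2]], squeeze=40)

```text
time_s: 1.27
tool_pos: [0.4534, 0.0678, 0.239]
tool_rot: [[0.648, 0.572, 0.502], [0.715, -0.684, -0.143], [0.262, 0.452, -0.853]]
force: [-0.1, 0.1, -0.3]
opening: 0.0511
```

```bash
python3 - <<'E'
from h import *
from plant import robot
s=robot.sense();print(s["time_s"],np.round(s["qpos"],3),s["opening"],face(s),s["force"])
for sg in(1,-1): print(sg,*delta(s,pose(0,-58,100,30,sg)))
E
```

```text
1.2667 [ 0.08  -0.192 -0.597  0.645 -0.184  0.834] 0.051107520804429825 [ 3.9910e+01 -5.9320e+01  1.9432e+02  3.0230e+01  9.0000e-02] [-0.14528617  0.14666269 -0.26876491]
1 [-18.8 -35.2  94.3] [ 0.0003  0.0015 -0.004 ]
-1 [-18.8 -35.2  94.3] [ 2.3000e-03 -5.0000e-04  3.1376e+00]
```

Call:
move_arm(plan=[[[-18.8,-35.2,94.3],[0,0,-0.8],-0.2],[[-18.8,-35.2,94.3],[0,0,-0.8],-0.2],[[-18.8,-35.2,94.3],[0,0,-0.8],-0.2],[[-18.8,-35.2,94.3],[0,0,-0.8],-0.2],[[-18.8,-35.2,94.3],[0,0,-0.8],-0.2],[[-18.8,-35.2,94.3],[0,0,-0.8],-0.2],[[-18.8,-35.2,94.3],[0,0,-1.6],-0.2],[[-18.8,-35.2,94.3],[0,0,-1.6],-0.2],[[-18.8,-35.2,94.3],[0,0,-1.6],-0.2],[[-18.8,-35.2,94.3],[0,0,-1.6],-0.2],[[-18.8,-35.2,94.3],[0,0,-1.6],-0.2],[[-18.8,-35.2,94.3],[0,0,-1.6],-0.2],[[-18.8,-35.2,94.3],[0,0,-1.6],-0.2],[[-18.8,-35.2,94.3],[0,0,-1.6],-0.2]])

```text
time_s: 2.43
tool_pos: [0.468, 0.0682, 0.1378]
tool_rot: [[-0.598, 0.624, 0.503], [0.656, 0.742, -0.14], [-0.46, 0.246, -0.853]]
force: [-0.2, -0.3, -0.4]
opening: 0.0513
```

```bash
python3 - <<'E'
from h import *
from plant import robot
s=robot.sense();print(s["time_s"],np.round(s["qpos"],3),s["opening"],face(s),s["force"])
for sg in(1,-1): print(sg,*delta(s,pose(0,-58,100,30,sg)))
E
```

```text
2.4333 [ 0.075 -0.067 -0.787  0.329 -0.178 -0.781] 0.051271513870903014 [ -1.16 -55.   100.77 -62.01   0.12] [-0.18453588 -0.27906424 -0.37848342]
1 [-2.4 -2.1  0.8] [-1.0000e-04 -2.3000e-03  1.6059e+00]
-1 [-2.4 -2.1  0.8] [ 2.2000e-03 -1.0000e-04 -1.5357e+00]
```

Call:
move_arm(plan=[[[-2.4,-2.1,0],[0,0,-0.8],-0.2],[[-2.4,-2.1,0],[0,0,-0.8],-0.2],[[-2.4,-2.1,0],[0,0,-0.8],-0.2],[[-2.4,-2.1,0],[0,0,-0.8],-0.2],[[-2.4,-2.1,0],[0,0,-0.8],-0.2],[[-2.4,-2.1,0],[0,0,-0.8],-0.2],[[-2.4,-2.1,0],[0,0,-1.536],-0.2],[[-2.4,-2.1,0],[0,0,-1.536],-0.2],[[-2.4,-2.1,0],[0,0,-1.536],-0.2],[[-2.4,-2.1,0],[0,0,-1.536],-0.2],[[-2.4,-2.1,0],[0,0,-1.536],-0.2],[[-2.4,-2.1,0],[0,0,-1.536],-0.2],[[-2.4,-2.1,0],[0,0,-1.536],-0.2],[[-2.4,-2.1,0],[0,0,-1.536],-0.2],[[-2.4,-2.1,0],[0,0,-1.536],-0.2]])

```text
time_s: 3.68
tool_pos: [0.4683, 0.0645, 0.1385]
tool_rot: [[-0.65, -0.57, 0.503], [-0.712, 0.688, -0.14], [-0.266, -0.449, -0.853]]
force: [-0.4, 0.8, 1.0]
opening: 0.0516
```

```bash
python3 - <<'E'
from h import *
from plant import robot
s=robot.sense();print(s["time_s"],np.round(s["qpos"],3),s["opening"],face(s),s["force"],s["dq"])
for sg in(-1,): print(sg,*delta(s,pose(0,-58,33,30,sg)))
for nm in("top","scene"):
    d=robot.get_image(nm);np.savez(nm+"1.npz",**d)
crop(ld("top1.npz"),170,140,300,250,6,"pics/t2.png");crop(ld("scene1.npz"),215,110,335,220,6,"pics/s3.png")
E
```

```text
3.6833 [ 0.064 -0.07  -0.788  0.329 -0.173 -2.317] 0.05157470094159662 [ 3.8000e-01 -5.8520e+01  1.0065e+02 -1.4948e+02  9.0000e-02] [-0.409484    0.84507583  1.01779489] [-0.006624    0.00044651  0.00150319 -0.00147428  0.00304456 -0.0044516 ]
-1 [-0.2  0.5 67.6] [ 0.001   0.0011 -0.009 ]
```

View pics/s3.png

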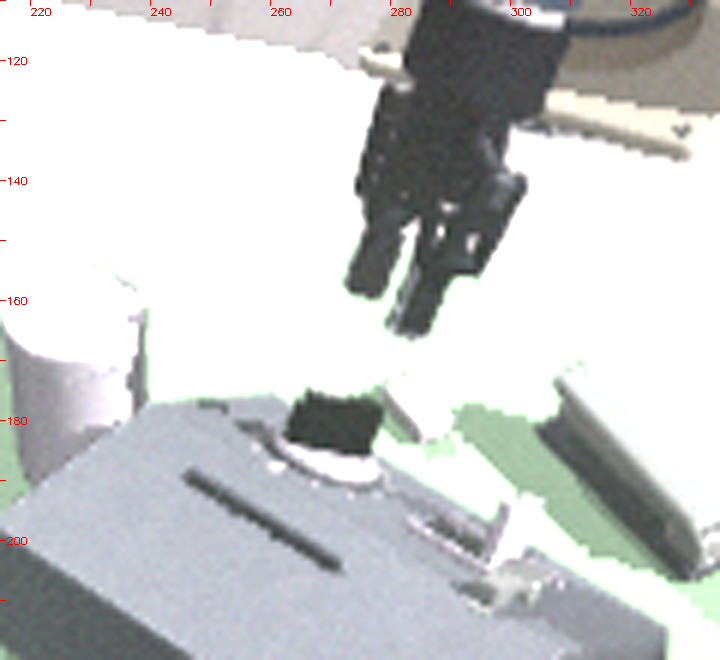

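View pics/t2.png

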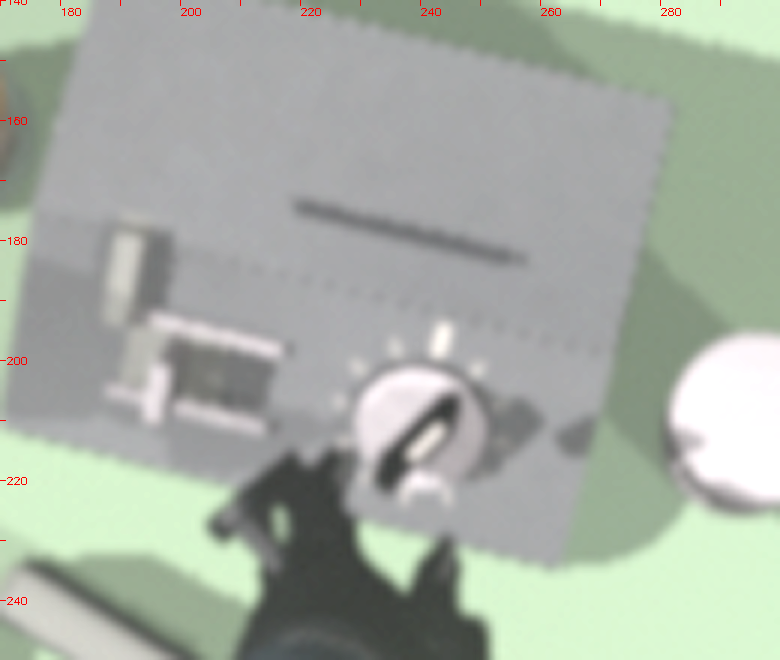

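The fingers straddle the bar: in the top view the tips are at (222,217) and (243,230) around the bar at (238,213), and the clearance looks good. Descending.

Call:
move_arm(plan=[[[0,0,30],[0,0,0],-0.2],[[0,0.5,50],[0,0,-0.005],-0.2],[[0,0.5,60],[0,0,-0.009],-0.2],[[0,0.5,67],[0,0,-0.009],-0.2],[[0,0.5,67],[0,0,-0.009],-0.2],[[0,0.5,67],[0,0,-0.009],-0.2],[[0,0.5,67],[0,0,-0.009],-0.2]])

```text
time_s: 4.37
tool_pos: [0.5021, 0.0548, 0.0819]
tool_rot: [[-0.643, -0.577, 0.504], [-0.72, 0.68, -0.141], [-0.261, -0.453, -0.852]]
force: [0.2, 0.7, -0.0]
opening: 0.0514
```

```bash
python3 - <<'E'
from h import *
from plant import robot
s=robot.sense();print(s["time_s"],s["opening"],face(s),np.round(s["force"],2),np.round(s["wrist_torque"],2))
d=robot.get_image("top");np.savez("top2.npz",**d);crop(d,190,170,290,250,7,"pics/t3.png")
d=robot.get_image("scene");crop(d,225,130,335,220,7,"pics/s4.png")
E
```

```text
4.3667 0.051412957589445134 [ 7.1000e-01 -5.8700e+01  3.4040e+01 -1.5014e+02  8.0000e-02] [ 0.25  0.67 -0.01] [0.12 0.44 0.03]
```

View pics/t3.png

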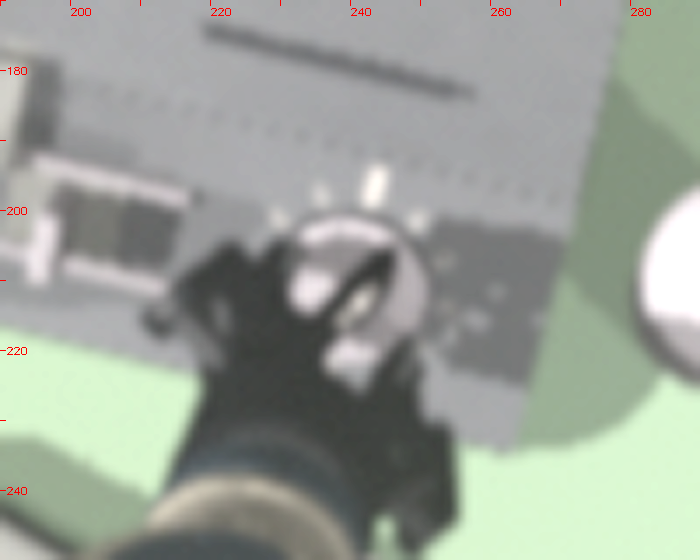

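View pics/s4.png

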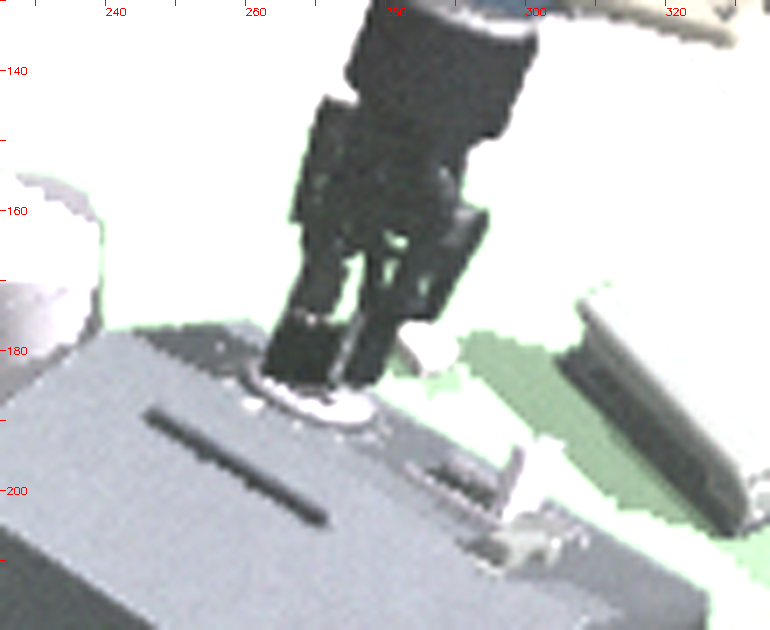

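The fingers stand on both sides of the bar with no contact. Closing.

Call:
move_arm(plan=[[[0,0,0],[0,0,0],0.3],[[0,0,0],[0,0,0],0.5],[[0,0,0],[0,0,0],0.7],[[0,0,0],[0,0,0],1],[[0,0,0],[0,0,0],1],[[0,0,0],[0,0,0],1],[[0,0,0],[0,0,0],1],[[0,0,0],[0,0,0],1]], squeeze=40)

```text
time_s: 5.13
tool_pos: [0.5015, 0.0541, 0.0815]
tool_rot: [[-0.644, -0.577, 0.503], [-0.72, 0.679, -0.142], [-0.26, -0.454, -0.852]]
force: [-7.7, -1.7, 8.5]
opening: 0.0112
```

```bash
python3 - <<'E'
from h import *
from plant import robot
s=robot.sense();print(s["time_s"],s["opening"],face(s),np.round(s["force"],2),np.round(s["wrist_torque"],2))
E
```

```text
5.1333 0.011182843935550333 [ 1.7000e-01 -5.9480e+01  3.3960e+01 -1.5016e+02  4.0000e-02] [-7.71 -1.67  8.45] [-0.52  0.9  -0.42]
```

Call:
move_arm(plan=[[[0.9,0,-1],[0,0,0.05],1],[[0.9,0,-1],[0,0,0.15],1],[[0.9,0,-1],[0,0,0.25],1],[[0.9,0,-1],[0,0,0.35],1],[[0.9,0,-1],[0,0,0.45],1],[[0.9,0,-1],[0,0,0.52],1],[[0.9,0,-1],[0,0,0.52],1]])

```text
time_s: 5.72
tool_pos: [0.5015, 0.0543, 0.0818]
tool_rot: [[-0.845, -0.178, 0.504], [-0.283, 0.949, -0.14], [-0.453, -0.261, -0.852]]
force: [8.5, -0.4, -9.4]
opening: 0.0112
```

```bash
python3 - <<'E'
from h import *
from plant import robot
s=robot.sense();print(s["time_s"],s["opening"],face(s),np.round(s["force"],2),np.round(s["wrist_torque"],2),s["qpos"][5]); R=np.array(s["tool_rot"]);print("tool-frame F",(R.T@s["force"]).round(1))
E
```

```text
5.7167 0.01120262040428508 [ 3.6000e-01 -5.9340e+01  3.4200e+01 -1.2011e+02  9.0000e-02] [ 8.46 -0.39 -9.43] [ 0.36 -0.05  0.23] -1.834244033038471
tool-frame F [-2.8  0.6 12.4]
```

One click turned at low forces. Continuing.

Call:
move_arm(plan=[[[0,0,0.5],[0,0,0.1],1],[[0,0,0.5],[0,0,0.2],1],[[0,0,0.5],[0,0,0.3],1],[[0,0,0.5],[0,0,0.4],1],[[0,0,0.5],[0,0,0.5],1],[[0,0,0.5],[0,0,0.6],1],[[0,0,0.5],[0,0,0.7],1],[[0,0,0.5],[0,0,0.8],1],[[0,0,0.5],[0,0,0.9],1],[[0,0,0.5],[0,0,1.0],1],[[0,0,0.5],[0,0,1.1],1],[[0,0,0.5],[0,0,1.2],1],[[0,0,0.5],[0,0,1.3],1],[[0,0,0.5],[0,0,1.4],1],[[0,0,0.5],[0,0,1.5],1],[[0,0,0.5],[0,0,1.57],1],[[0,0,0.5],[0,0,1.57],1]])

```text
time_s: 7.13
tool_pos: [0.5025, 0.0538, 0.0824]
tool_rot: [[-0.177, 0.844, 0.505], [0.948, 0.284, -0.142], [-0.263, 0.454, -0.851]]
force: [5.1, -2.0, -1.2]
opening: 0.011
```

```bash
python3 - <<'E'
from h import *
from plant import robot
s=robot.sense();print(s["time_s"],s["opening"],face(s),np.round(s["wrist_torque"],2),s["qpos"][5]); R=np.array(s["tool_rot"]);print("tool-frame F",(R.T@s["force"]).round(1))
E
```

```text
7.1333 0.010956881193292734 [  1.53 -59.59  34.13 -30.12   0.16] [-0.1  -0.26 -0.06] -0.2644244741753171
tool-frame F [-2.5  3.2  3.9]
```

Call:
move_arm(plan=[[[0,0,0],[0,0,0.1],1],[[0,0,0],[0,0,0.2],1],[[0,0,0],[0,0,0.3],1],[[0,0,0],[0,0,0.4],1],[[0,0,0],[0,0,0.5],1],[[0,0,0],[0,0,0.6],1],[[0,0,0],[0,0,0.7],1],[[0,0,0],[0,0,0.8],1],[[0,0,0],[0,0,0.9],1],[[0,0,0],[0,0,1.0],1],[[0,0,0],[0,0,1.1],1],[[0,0,0],[0,0,1.2],1],[[0,0,0],[0,0,1.3],1],[[0,0,0],[0,0,1.4],1],[[0,0,0],[0,0,1.5],1],[[0,0,0],[0,0,1.57],1],[[0,0,0],[0,0,1.57],1],[[0,0,0],[0,0,1.57],1]])

```text
time_s: 8.63
tool_pos: [0.5019, 0.0528, 0.0822]
tool_rot: [[0.845, 0.18, 0.505], [0.288, -0.947, -0.144], [0.452, 0.267, -0.851]]
force: [2.0, -8.4, 0.9]
opening: 0.0112
```

```bash
python3 - <<'E'
from h import *
from plant import robot
s=robot.sense();print(s["time_s"],s["opening"],face(s),np.round(s["wrist_torque"],2),s["qpos"][5]); R=np.array(s["tool_rot"]);print("tool-frame F",(R.T@s["force"]).round(1))
E
```

```text
8.6333 0.011210207663440979 [  1.22 -60.66  34.11  59.63   0.18] [-1.13  0.02 -0.75] 1.3015150963747935
tool-frame F [-0.3  8.6  1.5]
```

The dial reads about 240° (click 8). Releasing and backing off along the normal.

Call:
move_arm(plan=[[[0,0,0],[0,0,0],0.5],[[0,0,0],[0,0,0],0],[[0,0,0],[0,0,0],-0.2],[[0,0,0],[0,0,0],-0.2],[[0,0,0],[0,0,0],-0.2],[[0,0,-10],[0,0,0],-0.2],[[0,0,-35],[0,0,0],-0.2],[[0,0,-65],[0,0,0],-0.2],[[0,0,-90],[0,0,0],-0.2],[[0,0,-90],[0,0,0],-0.2],[[0,0,-90],[0,0,0],-0.2]])

```text
time_s: 9.55
tool_pos: [0.4563, 0.0671, 0.1596]
tool_rot: [[0.843, 0.183, 0.506], [0.29, -0.947, -0.14], [0.454, 0.265, -0.851]]
force: [0.8, 0.6, -0.5]
opening: 0.0511
```

```bash
python3 - <<'E'
from h import *
from plant import robot
s=robot.sense();print(s["time_s"],s["opening"],face(s),np.round(s["force"],2),np.round(s["qpos"],2))
d=robot.get_image("top");np.savez("top3.npz",**d);crop(d,190,170,290,250,7,"pics/t4.png")
print(*delta(s,pose(0,58,110,0,1)))
E
```

```text
9.55 0.05109581054036715 [  0.89 -59.27 125.1   59.52   0.23] [ 0.82  0.61 -0.49] [ 0.08 -0.12 -0.77  0.4  -0.18  1.34]
[  58.7 -101.5   15.4] [ 0.0017 -0.0037 -1.0388]
```

View pics/t4.png

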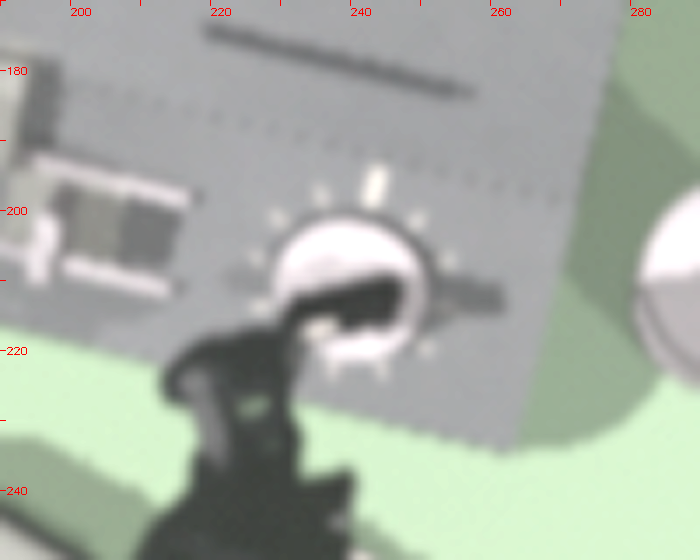

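The pointer's white line is at (234,216), pointing left and down, which fits 240°. I'll confirm it once the arm is clear. Moving above the bolt now.

Call:
move_arm(plan=[[[20,-35,5],[0,0,-0.3],-0.2],[[40,-68,10],[0,0,-0.6],-0.2],[[58.7,-101.5,15.4],[0.002,-0.004,-1.039],-0.2],[[58.7,-101.5,15.4],[0.002,-0.004,-1.039],-0.2],[[58.7,-101.5,15.4],[0.002,-0.004,-1.039],-0.2],[[58.7,-101.5,15.4],[0.002,-0.004,-1.039],-0.2],[[58.7,-101.5,15.4],[0.002,-0.004,-1.039],-0.2],[[58.7,-101.5,15.4],[0.002,-0.004,-1.039],-0.2],[[58.7,-101.5,15.4],[0.002,-0.004,-1.039],-0.2],[[58.7,-101.5,15.4],[0.002,-0.004,-1.039],-0.2],[[58.7,-101.5,15.4],[0.002,-0.004,-1.039],-0.2]])

```text
time_s: 10.52
tool_pos: [0.4946, 0.1774, 0.1432]
tool_rot: [[0.273, 0.823, 0.498], [0.962, -0.233, -0.143], [-0.002, 0.518, -0.855]]
force: [0.2, -0.4, 0.4]
opening: 0.0508
```

```bash
cat > dial.py <<'E'
from h import *
def rect(d,h,name,ly=-58,w=60):
    N=w*8;mx=np.zeros((N,N),np.float32);my=mx.copy()
    for r in range(N):
        for c in range(N):
            mx[r,c],my[r,c]=proj(d,C+(xs*(w/2*1-r/8+0)+ys*(ly+w/2-c/8)+n*h)/1000)
    im=np.clip(cv2.remap(d["pixels"],mx,my,cv2.INTER_CUBIC)*1.4,0,255).astype(np.uint8)
    for k in range(12):
        a=k*np.pi/6;cv2.circle(im,(int(N/2+8*.45*w*np.sin(a)),int(N/2-8*.45*w*np.cos(a))),3,(0,0,255) if k!=8 else (0,255,0),-1)
    cv2.circle(im,(N//2,N//2),3,(0,0,255),-1);cv2.imwrite(name,im)
E
python3 - <<'E'
from h import *
from dial import rect
from plant import robot
s=robot.sense();print(s["time_s"],s["opening"],face(s),np.round(s["force"],2),np.round(s["qpos"],2))
print(*delta(s,pose(0,58,30,0,1)))
d=robot.get_image("top");np.savez("top4.npz",**d);crop(d,150,150,280,250,6,"pics/t5.png");rect(d,38,"pics/d5.png")
E
```

```text
10.5167 0.05080824903313204 [-1.710e+00  5.732e+01  1.075e+02  8.000e-02  3.400e-01] [ 0.25 -0.41  0.36] [ 0.35  0.06 -0.63  0.42 -0.31  0.56]
[ 0.9  2.1 77.5] [-0.0053  0.0027 -0.0013]
```

View pics/t5.png

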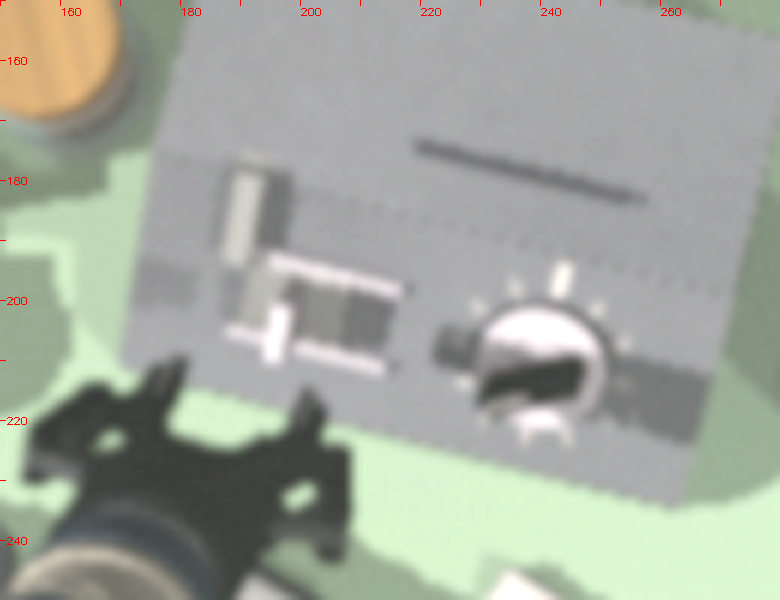

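View pics/d5.png

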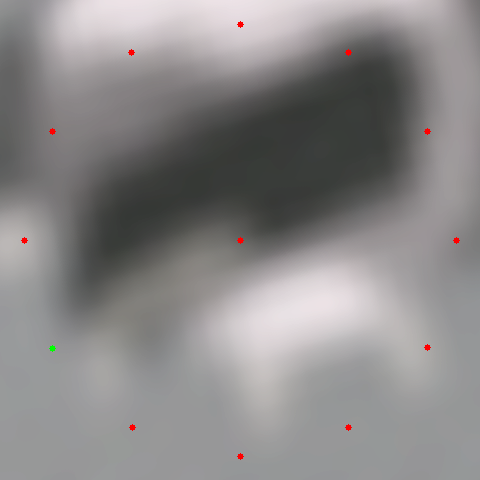

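The dial line runs from centre to lower left at about 240°, which is click 8. The fingertips at (183,211) and (201,215) straddle the fin line. Descending onto the fin.

Call:
move_arm(plan=[[[0.5,1,30],[-0.003,0.002,0],-0.2],[[0.9,2,55],[-0.005,0.003,0],-0.2],[[0.9,2.1,68],[-0.005,0.003,0],-0.2],[[0.9,2.1,76],[-0.005,0.003,0],-0.2],[[0.9,2.1,76],[-0.005,0.003,0],-0.2],[[0.9,2.1,76],[-0.005,0.003,0],-0.2]])

```text
time_s: 11.07
tool_pos: [0.5345, 0.1671, 0.0806]
tool_rot: [[0.271, 0.82, 0.504], [0.963, -0.232, -0.141], [0.001, 0.523, -0.852]]
force: [-1.2, -0.2, 0.3]
opening: 0.0511
```

```bash
python3 - <<'E'
from h import *
from plant import robot
s=robot.sense();print(s["time_s"],s["opening"],face(s),np.round(s["force"],2))
print(*delta(s,pose(0,58,30,0,1)))
d=robot.get_image("top");crop(d,170,170,260,240,8,"pics/t6.png")
d=robot.get_image("scene");crop(d,245,130,345,220,7,"pics/s6.png")
E
```

```text
11.0667 0.0511097206882014 [7.300e-01 5.819e+01 3.256e+01 4.000e-02 7.000e-02] [-1.17 -0.25  0.26]
[-0.2 -0.7  2.6] [ 0.0008 -0.0009 -0.0007]
```

View pics/t6.png

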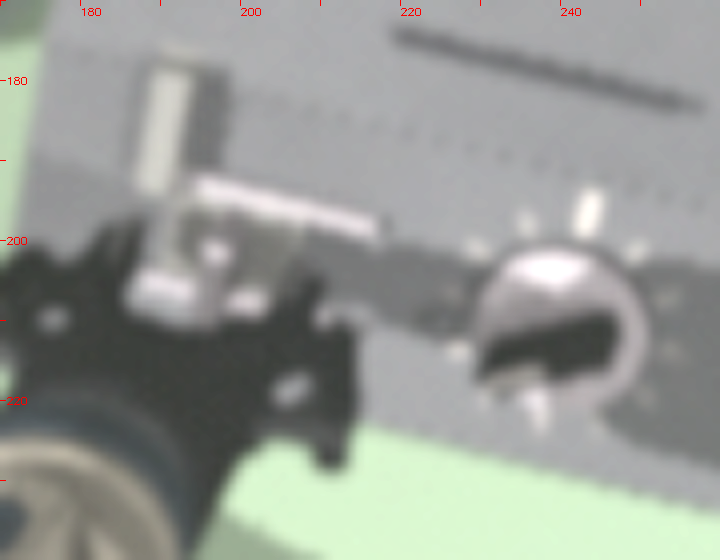

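View pics/s6.png

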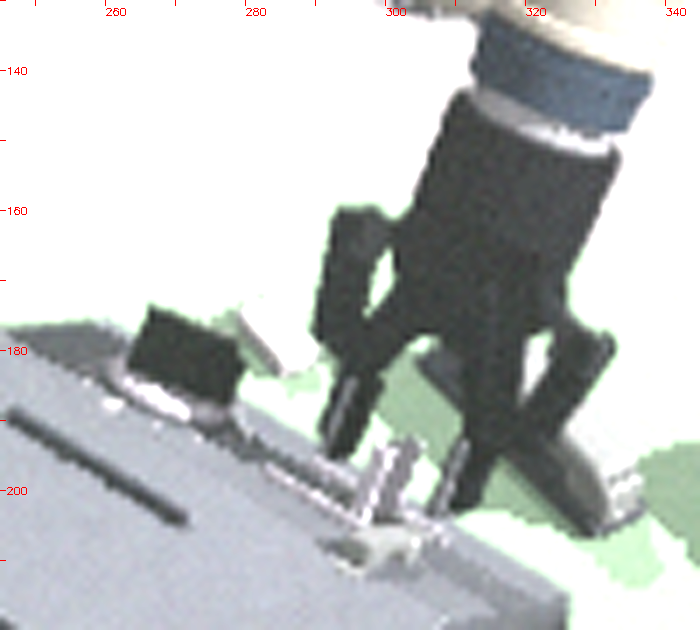

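The fin sits between the fingers: scene view has the fin at (299,197) and the fingers at (293,192) and (309,200). I'm closing lightly.

Call:
move_arm(plan=[[[0,0,1],[0,0,0],0.3],[[0,0,1],[0,0,0],0.5],[[0,0,1],[0,0,0],0.7],[[0,0,1],[0,0,0],1],[[0,0,1],[0,0,0],1],[[0,0,1],[0,0,0],1],[[0,0,1],[0,0,0],1]], squeeze=30)

```text
time_s: 11.75
tool_pos: [0.5345, 0.1651, 0.0807]
tool_rot: [[0.273, 0.819, 0.505], [0.962, -0.231, -0.145], [-0.002, 0.525, -0.851]]
force: [-7.9, -10.9, 11.4]
opening: 0.0097
```

```bash
python3 - <<'E'
from h import *
from plant import robot
s=robot.sense();R=np.array(s["tool_rot"]);print(s["time_s"],s["opening"],face(s),(R.T@s["force"]).round(1))
E
```

```text
11.75 0.00965935733933127 [1.190e+00 5.629e+01 3.235e+01 3.000e-02 2.500e-01] [-12.7   2.1 -12.1]
```

Call:
move_arm(plan=[[[-3,0,-0.5],[0,0,0],1],[[-5,0,-0.5],[0,0,0],1],[[-7,0,-0.5],[0,0,0],1],[[-7,0,-0.5],[0,0,0],1]])

```text
time_s: 12.08
tool_pos: [0.5332, 0.1605, 0.0807]
tool_rot: [[0.27, 0.82, 0.505], [0.963, -0.231, -0.14], [0.002, 0.524, -0.851]]
force: [0.8, 1.2, 1.4]
opening: 0.0097
```

```bash
python3 - <<'E'
from h import *
from plant import robot
s=robot.sense();R=np.array(s["tool_rot"]);print(s["time_s"],s["opening"],face(s),(R.T@s["force"]).round(1))
E
```

```text
12.0833 0.009686482235439716 [1.220e+00 5.144e+01 3.241e+01 1.000e-02 1.700e-01] [ 1.3  1.1 -1. ]
```

Call:
move_arm(plan=[[[-2,0,0],[0,0,0],1],[[-4,0,0],[0,0,0],1],[[-6,0,0],[0,0,0],1],[[-8,0,0],[0,0,0],1],[[-10,0,0],[0,0,0],1],[[-12,0,0],[0,0,0],1],[[-13.5,0,0],[0,0,0],1],[[-14,0,0],[0,0,0],1],[[-14,0,0],[0,0,0],1]])

```text
time_s: 12.83
tool_pos: [0.5295, 0.1474, 0.0807]
tool_rot: [[0.269, 0.82, 0.506], [0.963, -0.231, -0.139], [0.003, 0.524, -0.851]]
force: [0.8, 5.0, 3.7]
opening: 0.0095
```

```bash
python3 - <<'E'
from h import *
from plant import robot
s=robot.sense();R=np.array(s["tool_rot"]);print(s["time_s"],s["opening"],face(s),(R.T@s["force"]).round(1))
E
```

```text
12.8333 0.009501185159749756 [1.250e+00 3.790e+01 3.236e+01 1.000e-02 2.200e-01] [ 5.   1.5 -3.4]
```

Call:
move_arm(plan=[[[-1,0,0],[0,0,0],1],[[-1.5,0,0],[0,0,0],1],[[-1.5,0,0],[0,0,0],1]])

```text
time_s: 13.08
tool_pos: [0.5295, 0.1473, 0.0808]
tool_rot: [[0.268, 0.82, 0.506], [0.964, -0.23, -0.136], [0.005, 0.524, -0.852]]
force: [2.5, 12.5, 1.2]
opening: 0.0097
```

```bash
python3 - <<'E'
from h import *
from plant import robot
s=robot.sense();R=np.array(s["tool_rot"]);print(s["time_s"],s["opening"],face(s),(R.T@s["force"]).round(1))
d=robot.get_image("scene");crop(d,205,110,335,230,6,"pics/s7.png")
E
```

```text
13.0833 0.009727471622322076 [ 1.290e+00  3.775e+01  3.237e+01 -2.000e-02  3.700e-01] [12.8 -0.2 -1.4]
```

View pics/s7.png

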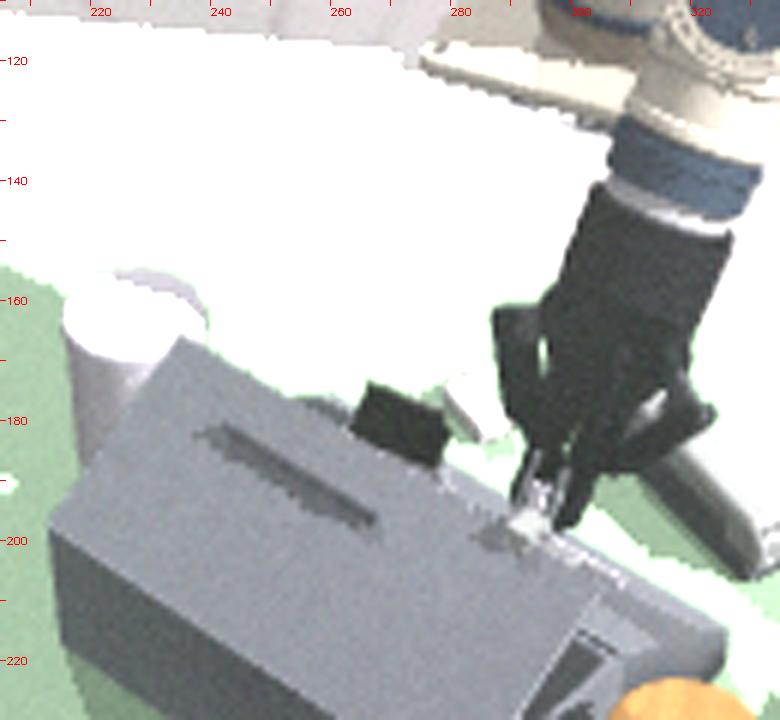

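The bolt is on its stop (18.5 mm, with force rising) and the lid is rising, its near corners at (233,167) and (303,212). I'll relieve the push, open and retreat.

Call:
move_arm(plan=[[[1.5,0,0],[0,0,0],1],[[1.5,0,0],[0,0,0],0.5],[[1.5,0,0],[0,0,0],0.1],[[1.5,0,0],[0,0,0],0],[[1.5,0,0],[0,0,0],0],[[1.5,0,0],[0,0,0],0],[[1.5,0,-10],[0,0,0],0],[[1.5,0,-35],[0,0,0],0],[[1.5,0,-65],[0,0,0],0],[[1.5,0,-95],[0,0,0],0],[[1.5,-30,-120],[0,0,0],0],[[1.5,-60,-140],[0,0,0],0],[[1.5,-90,-150],[0,0,0],0],[[1.5,-90,-150],[0,0,0],0],[[1.5,-90,-150],[0,0,0],0],[[1.5,-90,-150],[0,0,0],0],[[1.5,-90,-150],[0,0,0],0],[[1.5,-90,-150],[0,0,0],0]])

```text
time_s: 14.63
tool_pos: [0.3806, 0.1885, 0.161]
tool_rot: [[0.271, 0.82, 0.505], [0.962, -0.232, -0.141], [0.001, 0.524, -0.852]]
force: [0.1, 0.1, -0.1]
opening: 0.0428
```

```bash
python3 - <<'E'
from h import *
from dial import rect
from plant import robot
s=robot.sense();print(s["time_s"],s["opening"],s["tool_pos"],np.round(s["force"],2),np.round(s["dq"],3))
for nm in("top","scene"):
    d=robot.get_image(nm);np.savez(nm+"9.npz",**d);cv2.imwrite(f"pics/{nm}9.png",d["pixels"])
d=ld("top9.npz");crop(d,150,130,290,245,5,"pics/t9.png");rect(d,38,"pics/d9.png")
E
```

```text
14.6333 0.04284273443471527 [0.38055281 0.1885348  0.16103917] [ 0.09  0.11 -0.13] [-0.001  0.    -0.005  0.003 -0.    -0.   ]
```

View pics/t9.png

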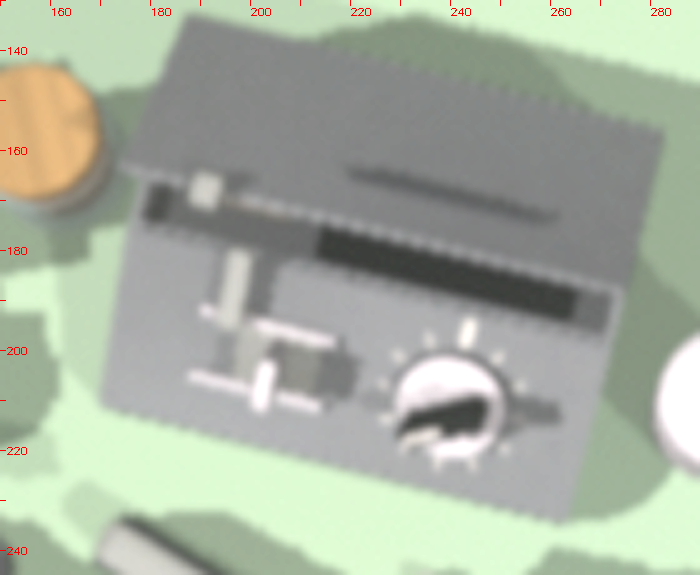

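View pics/scene9.png

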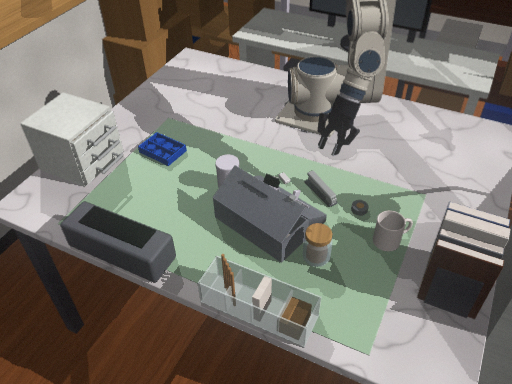

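View pics/d9.png

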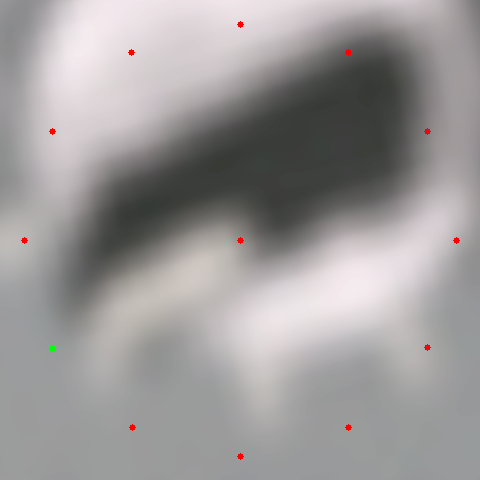

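View pics/top9.png

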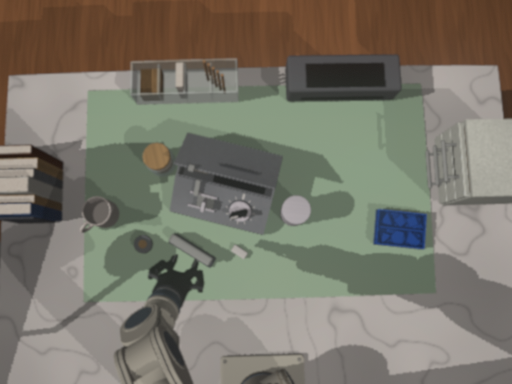

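The lid is up, with its edge lifted at (175,165)–(272,188). The fin has moved to (200,207), the dial line still points to 240° (click 8), and the bystanders are at the same pixels as at the start. The robot is clear, with no force reading, so I'm handing in.

```bash
python3 -c "
from plant import robot
print(robot.sign_off())"
```

```text
the job is handed in; nothing more can be done
None
```

The lock box is open and I've handed the job in at about 15 s; no verdict is reported. The dial is on the eighth click and the bolt is fully across.

- **Dial:** the pointer started on click 1, not zero, so I turned it seven clicks (210°) clockwise. The gripper reached 239.6°, and the last top picture still shows the white line at about 240°.
- **Bolt:** I slid it about 18.5 mm onto its end stop, where the push rose to about 13 N. The lid then sprang up.
- **Last checks:**
  - The lid is up and the gripper is clear, with near-zero force.
  - By eye, the other things stand at the same pixels as at the start.
- **Disagreements:** my first box fit was about 4 mm off along the slope, and I corrected it from the dial and fin seen in both views. The lid angle was judged from the pictures, not measured.

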